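# Load the sample tins in order and lock the sled

## Robot

A 6-joint arm with a two-finger parallel gripper is mounted at the origin on a cart in front of the work surface, level with it; the furniture and walls round the work are solid. World frame = base frame: x ahead of the robot, y to its left, z up, the work surface at z = 0. Lengths are in m, angles in rad, forces in N, time in s.
With the tool pointing down it reaches from about 0.375 to 0.9 m from the base axis. Payload 3.1 kg.
Tool frame: the origin (TCP) lies between the finger pads; the fingertips stand 19 mm ahead of it and the grasp point (between the pads) is the TCP; z points along the fingers, y is the line along which they close (so a half turn about z gives the same grasp; the last joint's range is limited). The gripper opens to 87 mm and grips with 3 to 60 N. Pads are 19 mm wide; open, the fingers measure 117 mm over their backs; the gripper's body (75 mm by 190 mm) begins 51 mm behind the grasp point.
Start: joints at [0.934, 0.527, 1.433, -0, 1.181, -0.178], TCP at [0.276, 0.561, 0.242] pointing down, gripper open.
Joint ranges: [-3.08, 3.08], [-0.75, 2.2], [0.22, 2.44], [-1.43, 4.57], [0, 2.65], [-2.85, 2.85]. Speed limits (rad/s): [2.79, 2.79, 3.14, 3.14, 3.14, 3.14].

## Interface

Orientations are given as a unit quaternion [x, y, z, w].
In Python, from rig import telemetry, viewer, hand_in gives the robot as it stands. The module is installed in compiled form; this text tells all that it offers.
- The arm moves only by the shell command python3 -m creep 'ROWS' [FORCE]. ROWS is JSON, a list of rows, each an object with "translation": the shift along the tool's x, y, z in mm, a list of three; "roll": the turn about the tool's z in degrees; "gripper": the finger opening in mm, from 0 to 87. In form: [{"translation": [tx, ty, tz], "roll": roll, "gripper": gripper}, ...]. A call has 1 to 5 rows; each row is the pose to reach, as a shift and turn from the pose commanded when the call began, along the tool's axes at that moment; what a row does not reach only later rows make up. A row lasts 1/12 s, in which the tool goes at most 41.7 mm and 7.16 degrees, less where a joint would pass 70% of its speed; a pose out of reach is approached as far as the arm can. A call with a gripper value outside its range is refused whole. The fingers move at their own pace and stop on an object; FORCE is the grip in N (left out, the last holds). Time passes only in rows, so rows that repeat a pose let the fingers close. It gives the time, the measured TCP pose, the force, the opening and the grip force at its end, in the units of the state.
- telemetry.get_obs(): the state, without advancing time (a new reading comes with each control period).
- viewer.camera(name): name is "scene" or "top" or "wrist"; returns the picture (480x640x3 uint8, blue, green, red); there is no depth.
- viewer.camera_info(name): a dict with "intrinsics" (3x3 intrinsics, pixels), "k1" (the pictures are not rectified: a ray, as slopes to the right and down, at radius r is drawn at 1 + k1 r^2 times it, then the intrinsics apply), "rvec" (rotation vector, rad) and "tvec" (3), from world to camera coordinates, as OpenCV has them; the wrist camera has in their place "hand_eye" (4x4, takes a point from camera to tool coordinates, whose origin is the TCP and whose axes are the flange's). Camera axes: x right, y down, z forward; pixel columns grow to the right and rows downward; lengths in m; the calibration is good to about 2 mm. A picture is of the moment at which its call begins: read the wrist's pose just before it. camera_info takes no time and is no camera call.
- hand_in(): hands the job in; it is judged then, once.
Trained networks look in the newest picture that a camera, given by its name, has taken for a name from the list of things; names that differ only in an ending like _2 or _b are one class to them, and where a whole thing is asked for, a point or a joint stands for the part that bears it (a point fixed in the world has none). Each returns a list of dicts, best first, with "p" (0 to 1); they miss things now and then, are a little off and sometimes report something else, mostly with a low value. They report only what shows in the picture. A call takes as long as a camera call.
- viewer.recognise(camera, thing): "bbox" ([left, top, width, height] in pixels, round what is visible of it).
The state is a dict: "time": time; "q": joint angles; "joint_velocities": joint speeds; "joint_torque": joint torques, N m; "position": TCP position; "tool_rot": TCP orientation; "ft_force": force on the tool from outside, world axes, zero at the start; "moment": the same for the moment, N m; "grip_width": finger opening in m; "grip_force": force on a finger pad.
Only numpy, scipy, OpenCV 4.12 (cv2) and the standard library are available. Lean on these libraries where they do the work, as an engineer would, in place of code of your own. Each camera call takes 0.05 s, during which the arm holds its last target. There are 200 camera calls.

## Task

Load the three sample tins upright into the rack sled one after another: first the largest tin into the pocket marked with one rivet, then the medium tin into the pocket with two rivets, then the smallest tin into the pocket with three rivets, leaving the sled back at its loading end meanwhile. Then push the loaded sled fully home against its end stop and swing the cam lever all the way round so that its dog locks behind the sled. Leave the bolt and the marker that lie among the tins where they are.

Things in the scene. Friction and masses are not known exactly. Their poses are not given: they have to be found in the camera images.
- tin_large: largest sample tin: round grey aluminium tin with fixed lid, 71 mm across the lid (about 68 mm across the body) and 47 mm high; origin at the centre of its underside, z up
- tin_medium: medium sample tin: same kind, 65 mm across the lid (62 mm body), 42 mm high; origin at the centre of its underside, z up
- tin_small: smallest sample tin: same kind, 58 mm across the lid (55 mm body), 36 mm high; origin at the centre of its underside, z up
- rack_base: fixed aluminium rack base, 335 mm long (y) and 100 mm wide (x), standing on the surface; origin on the surface. The sled rides on it along its y axis; a 36 mm high end stop is at its -y end, the cam lever at its +y end on the +x side
- pocket_1 (a point): centre of the floor of the pocket marked with one rivet (nearest the end stop): round, 76 mm wide, 12 mm deep; floor about 17 mm above the surface; moves with the sled. The row of pockets runs along the rack's y axis. The rivets are small raised dots on the sled's front (-x) edge strip
- pocket_2 (a point): centre of the floor of the middle pocket, marked with two rivets: round, 70 mm wide, 12 mm deep; 80 mm from pocket 1
- pocket_3 (a point): centre of the floor of the pocket marked with three rivets (nearest the push plate): round, 63 mm wide, 12 mm deep; 74 mm from pocket 2
- push_plate (a point): centre of the outer (+y) face of the upright push plate at the sled's tail end: plate 86 mm wide along the rack's x, 12 mm thick, its top edge about 63 mm above the surface; this point is 48 mm above the surface. Push it toward the rack's -y to slide the sled home
- sled (a joint): slide of the sled along the rack's -y, in m: 0 at the loading end, 0.06 home at the end stop; needs about 2 to 4 N
- cam_lever (a joint): angle of the cam lever about its upright pivot in rad: 0 open (arm points along the rack's +y), 1.57 locked (arm points along the rack's -x, the dog stands behind the push plate); it turns counter-clockwise seen from above, and stays where it is left (stiff: about 4 to 5 N at the knob). The dog is stopped by the sled's side unless the sled is home
- lever_knob (a point): centre of the upright black grip knob at the end of the cam lever: 19 mm across, 42 mm tall, its top about 98 mm above the surface; 65 mm from the pivot
- lever_pivot (a point): point on the upright pivot axis of the cam lever, at the height of the knob's centre (77 mm above the surface)
- bolt: bystander: stud bolt 90 mm long, 28 mm high, lying among the tins
- marker: bystander: black and white marker, 133 mm long, 18 mm thick, lying among the tins

How it is judged:
On the way, in this order (a step that is already met when the one before it is completed fails the run):
1. largest tin seated upright in the one-rivet pocket and let go (horizontal distance between tin_large and pocket_1 below 0.008 m and z of tin_large in the frame of pocket_1 below 0.004 m and angle between tin_large's own z axis and vertical below 0.12 rad and contact force between tin_large and the fingers below 0.2 N and value of joint sled below 0.03 m), for 0.2 s.
2. then the medium tin in the two-rivet pocket (horizontal distance between tin_medium and pocket_2 below 0.008 m and z of tin_medium in the frame of pocket_2 below 0.004 m and angle between tin_medium's own z axis and vertical below 0.12 rad and contact force between tin_medium and the fingers below 0.2 N and value of joint sled below 0.03 m), for 0.2 s.
3. then the smallest tin in the three-rivet pocket (horizontal distance between tin_small and pocket_3 below 0.008 m and z of tin_small in the frame of pocket_3 below 0.004 m and angle between tin_small's own z axis and vertical below 0.12 rad and contact force between tin_small and the fingers below 0.2 N and value of joint sled below 0.03 m), for 0.2 s.
4. the loaded sled is pushed home (value of joint sled above 0.057 m and horizontal distance between tin_large and pocket_1 below 0.008 m and z of tin_large in the frame of pocket_1 below 0.004 m and angle between each of tin_large, tin_medium, tin_small's own z axis and vertical below 0.12 rad and contact force between each of tin_large, tin_medium, tin_small and the fingers below 0.2 N and horizontal distance between tin_medium and pocket_2 below 0.008 m and z of tin_medium in the frame of pocket_2 below 0.004 m and horizontal distance between tin_small and pocket_3 below 0.008 m and z of tin_small in the frame of pocket_3 below 0.004 m), for 0.2 s.
5. the cam lever is swung to its locked end (value of joint sled above 0.057 m and value of joint cam_lever above 1.42 rad), for 0.2 s.
At the end, for the whole second after the job is handed in: Largest, medium and smallest tin stand at rest in the pockets with one, two and three rivets: each within 8 mm of the pocket centre, on its floor (within 4 mm), upright within 0.12 rad and let go; the sled is home (over 0.057 m) and the cam lever locked (over 1.42 rad) (all of step 5 and horizontal distance between tin_large and pocket_1 below 0.008 m and z of tin_large in the frame of pocket_1 below 0.004 m and angle between each of tin_large, tin_medium, tin_small's own z axis and vertical below 0.12 rad and contact force between each of tin_large, tin_medium, tin_small and the fingers below 0.2 N and horizontal distance between tin_medium and pocket_2 below 0.008 m and z of tin_medium in the frame of pocket_2 below 0.004 m and horizontal distance between tin_small and pocket_3 below 0.008 m and z of tin_small in the frame of pocket_3 below 0.004 m and linear speed of each of tin_large, tin_medium, tin_small below 0.02 m/s); the robot touches nothing.
It fails at once if a bystander (the bolt or the marker among the tins) is moved more than 25 mm (distance of any of bolt, marker from where it was at the start of the episode above 0.025 m).
It also fails if it takes over 72 s, if anything falls off the work surface, if the arm or the gripper's body presses on something with over 40 N, if the wrist force passes 120 N, or if a joint passes its speed limit or range.

## Working session

There is one attempt and no reset: what is moved stays moved. The work goes in short steps, Python scripts to look and compute and a shell command to move; the robot and the scene stay as the last step left them, time stands still between calls to the robot, and variables do not carry over. Pictures are saved under pics/ and viewed, at most 10 in all, crops included, and the job is handed in when it is done.

```bash
mkdir -p pics; cat > h.py <<'E'
import numpy as np, cv2
from rig import telemetry, viewer, hand_in
from scipy.spatial.transform import Rotation as R
def cam(name):
    i=viewer.camera_info(name); K=np.array(i["intrinsics"]); k1=i["k1"]
    if "rvec" in i:
        Rw=cv2.Rodrigues(np.array(i["rvec"],float))[0]; t=np.array(i["tvec"],float).ravel()
        return K,k1,Rw,t
    o=telemetry.get_obs(); T=np.eye(4); T[:3,:3]=R.from_quat(o["tool_rot"]).as_matrix(); T[:3,3]=o["position"]
    W=T@np.array(i["hand_eye"]); Rw=W[:3,:3].T
    return K,k1,Rw,-Rw@W[:3,3]
def px2w(c,uv,z):
    K,k1,Rw,t=c
    p=cv2.undistortPoints(np.array(uv,float).reshape(-1,1,2),K,np.array([k1,0,0,0.])).reshape(-1,2)
    o=-Rw.T@t; d=np.c_[p,np.ones(len(p))]@Rw
    return o+d*((z-o[2])/d[:,2])[:,None]
def w2px(c,P):
    K,k1,Rw,t=c
    return cv2.projectPoints(np.array(P,float).reshape(-1,1,3),cv2.Rodrigues(Rw)[0],t,K,np.array([k1,0,0,0.]))[0].reshape(-1,2)
def snap(name,f=None):
    c=cam(name); im=viewer.camera(name)
    if f: cv2.imwrite("pics/"+f,im)
    return c,im
E
python3 - <<'E'
from h import *
o=telemetry.get_obs(); print({k:np.round(v,3) for k,v in o.items()})
for n in("top","scene"):
    c,im=snap(n,n+"0.png"); print(n,np.round(-c[2].T@c[3],3))
    for t in("tin_large","tin_medium","tin_small","rack_base","push_plate","lever_knob","bolt","marker"):
        print(t,[(np.round(r["bbox"]).tolist(),round(r["p"],2)) for r in viewer.recognise(n,t)[:4]])
print(viewer.camera_info("wrist"))
E
```

```text
{'time': np.float64(0.0), 'q': array([ 0.935,  0.528,  1.434, -0.   ,  1.181, -0.179]), 'joint_velocities': array([ 0.   , -0.   ,  0.   , -0.001, -0.   ,  0.   ]), 'joint_torque': array([ 1.0000e-03, -4.4004e+01, -1.7659e+01,  6.3000e-02,  5.8000e-02,
       -0.0000e+00]), 'position': array([0.276, 0.56 , 0.241]), 'tool_rot': array([ 0.227,  0.974, -0.001, -0.   ]), 'ft_force': array([-0.268,  0.404, -0.353]), 'moment': array([-0.045, -0.034,  0.034]), 'grip_force': np.float64(0.0), 'grip_width': np.float64(0.087)}
top [ 0.404 -0.081  0.909]
tin_large [([386.0, 266.0, 44.0, 45.0], 0.69)]
tin_medium [([242.0, 268.0, 36.0, 34.0], 0.58)]
tin_small [([314.0, 266.0, 30.0, 30.0], 0.96)]
rack_base [([247.0, 156.0, 195.0, 91.0], 0.86), ([249.0, 154.0, 46.0, 28.0], 0.73), ([266.0, 178.0, 147.0, 65.0], 0.34)]
push_plate [([269.0, 179.0, 144.0, 63.0], 0.73), ([247.0, 158.0, 198.0, 89.0], 0.43)]
lever_knob [([247.0, 152.0, 54.0, 30.0], 0.78), ([266.0, 180.0, 149.0, 65.0], 0.24)]
bolt [([364.0, 276.0, 19.0, 49.0], 0.57), ([266.0, 177.0, 147.0, 64.0], 0.22)]
marker [([295.0, 271.0, 8.0, 72.0], 0.
[... 442 characters left out ...]
.0, 168.0, 93.0], 0.56)]
bolt [([400.0, 273.0, 51.0, 40.0], 0.97), ([242.0, 205.0, 169.0, 86.0], 0.28)]
marker [([319.0, 307.0, 66.0, 64.0], 0.69)]
{'intrinsics': array([[349.47748734,   0.        , 320.61940631],
       [  0.        , 349.47748734, 238.69634483],
       [  0.        ,   0.        ,   1.        ]]), 'k1': -0.044846443853229695, 'hand_eye': array([[-5.04110699e-04, -9.57667828e-01, -2.87875105e-01,
         7.98928787e-02],
       [ 9.99999491e-01, -2.31057367e-04, -9.82489386e-04,
        -3.03035874e-04],
       [ 8.74382813e-04, -2.87875454e-01,  9.57667457e-01,
        -1.43361984e-01],
       [ 0.00000000e+00,  0.00000000e+00,  0.00000000e+00,
         1.00000000e+00]])}
```

```bash
python3 - <<'E'
import cv2
im=cv2.imread("pics/top0.png")[140:350,230:450]
cv2.imwrite("pics/top0c.png",cv2.resize(im,None,fx=2.85,fy=2.85,interpolation=cv2.INTER_CUBIC)[:600])
E
```

```text
(no output)
```

View pics/top0c.png

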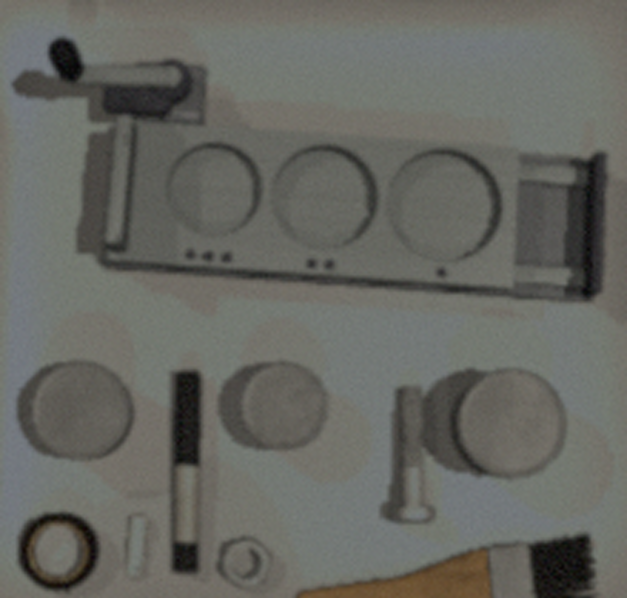

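View pics/scene0.png

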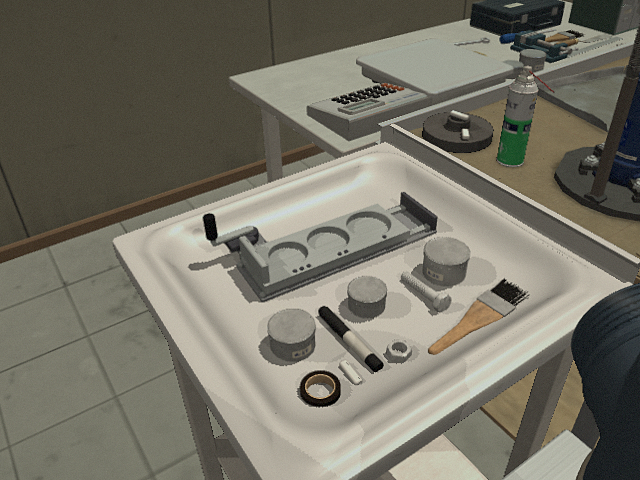

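The pictures show the rack at the top with one, two and three rivets running right to left. Below it, left to right at about (259,284), (329,281) and (408,288) px, are the medium, small and large tins. The marker and bolt lie between them, and the lever at upper left is open.

```bash
python3 - <<'E'
from h import *
c=cam("top")
def q(crop,z): 
    return px2w(c,[[230+a/2.85,140+b/2.85] for a,b in crop],z)
print("med",q([(82,410)],.042)[0].round(4)); print("small",q([(284,405)],.036)[0].round(4)); print("large",q([(510,422)],.047)[0].round(4))
P=q([(445,206),(325,197),(214,190)],.029); print("pockets",P.round(4),np.linalg.norm(np.diff(P,axis=0),axis=1))
print("yaw of row (p1->p3)",np.degrees(np.arctan2(*(P[2]-P[0])[[1,0]])))
print("knob",q([(66,58)],.09)[0].round(4)); print("pivot",q([(178,82)],.06)[0].round(4))
print("plate top ends",q([(128,118),(113,246)],.063).round(4))
print("bolt",q([(408,390),(410,520)],.014).round(3),"marker",q([(187,372),(187,572)],.009).round(3))
o=telemetry.get_obs(); print(R.from_quat(o["tool_rot"]).as_matrix().round(4), o["position"])
E
```

```text
med [0.4481 0.0378 0.042 ]
small [ 0.4527 -0.0921  0.036 ]
large [ 0.4419 -0.2364  0.047 ]
pockets [[ 0.5859 -0.1989  0.029 ]
 [ 0.5915 -0.1189  0.029 ]
 [ 0.5958 -0.0449  0.029 ]] [0.08015774 0.07412381]
yaw of row (p1->p3) 86.31822837935387
knob [0.6675 0.0474 0.09  ]
pivot [ 0.661  -0.0218  0.06  ]
plate top ends [[0.6358 0.01   0.063 ]
 [0.5516 0.0177 0.063 ]]
bolt [[ 0.464 -0.175  0.014]
 [ 0.379 -0.175  0.014]] marker [[ 0.476 -0.028  0.009]
 [ 0.344 -0.029  0.009]]
[[-0.897  0.442  0.   ]
 [ 0.442  0.897  0.   ]
 [-0.     0.    -1.   ]] [0.27620061 0.56063492 0.24157453]
```

```bash
cat > go.py <<'E'
# prints tool-frame delta (mm) and roll to world target x y z, closing-axis yaw(deg)
import sys; from h import *
x,y,z,w=map(float,sys.argv[1:5]); o=telemetry.get_obs(); M=R.from_quat(o["tool_rot"]).as_matrix()
d=M.T@(np.array([x,y,z])-o["position"])*1e3
yaw=np.degrees(np.arctan2(M[1,1],M[0,1])); print("d",d.round(1),"roll",round((yaw-w+90)%180-90,1),"yaw",round(yaw,1),"pos",o["position"].round(4),"F",o["ft_force"].round(1),"t",round(float(o["time"]),2),"w",round(float(o["grip_width"]),4),"gf",round(float(o["grip_force"]),1))
E
python3 -m creep '[{"translation":[-35,-16,0],"roll":7,"gripper":87},{"translation":[-70,-32,0],"roll":14,"gripper":87},{"translation":[-105,-48,0],"roll":21,"gripper":87},{"translation":[-140,-64,0],"roll":28,"gripper":87},{"translation":[-174,-81,0],"roll":35,"gripper":87}]' 30
python3 go.py 0.442 -0.236 0.2 0
```

```text
time: 1.32
position: [0.3975, 0.4098, 0.2417]
tool_rot: [0.512, 0.859, 0.0, 0.0]
ft_force: [0.4, 0.2, 0.4]
grip_width: 0.0872
grip_force: 0.0
d [-589.  -268.6   41.5] roll 28.5 yaw 28.5 pos [0.3975 0.4098 0.2417] F [0.4 0.2 0.4] t 1.32 w 0.0872 gf 0.0
```

```bash
python3 -m creep '[{"translation":[-36,-16,0],"roll":6,"gripper":87},{"translation":[-72,-33,0],"roll":12,"gripper":87},{"translation":[-108,-49,0],"roll":18,"gripper":87},{"translation":[-144,-66,0],"roll":24,"gripper":87},{"translation":[-180,-82,0],"roll":28.5,"gripper":87}]' >/dev/null
python3 -m creep '[{"translation":[-40,3,8],"roll":0,"gripper":87},{"translation":[-80,6,16],"roll":0,"gripper":87},{"translation":[-120,9,24],"roll":0,"gripper":87},{"translation":[-160,12,32],"roll":0,"gripper":87},{"translation":[-200,15,40],"roll":0,"gripper":87}]' >/dev/null
python3 -m creep '[{"translation":[-40,3,0],"roll":0,"gripper":87},{"translation":[-80,6,0],"roll":0,"gripper":87},{"translation":[-120,9,0],"roll":0,"gripper":87},{"translation":[-160,12,0],"roll":0,"gripper":87},{"translation":[-200,15,0],"roll":0,"gripper":87}]' >/dev/null
python3 go.py 0.442 -0.236 0.2 0
```

```text
d [-47.7  -1.2   1.8] roll 0.2 yaw 0.2 pos [ 0.443  -0.1883  0.2018] F [ 0.2  0.4 -0.2] t 2.57 w 0.0868 gf 0.0
```

```bash
python3 - <<'E'
from h import *
c,im=snap("wrist","w1.png")
for t in("tin_large","tin_small"):
    print(t,[(np.round(r["bbox"]).tolist(),round(r["p"],2)) for r in viewer.recognise("wrist",t)[:4]])
print(w2px(c,[[.4419,-.2364,.047],[.5859,-.1989,.029],[.5915,-.1189,.029],[.4527,-.0921,.036]]).round(1))
E
```

```text
tin_large [([284.0, 231.0, 72.0, 80.0], 0.58)]
tin_small [([301.0, 76.0, 66.0, 73.0], 0.69)]
[[320.1 277.5]
 [472.  233.7]
 [489.2 147. ]
 [333.6 112.8]]
```

View pics/w1.png

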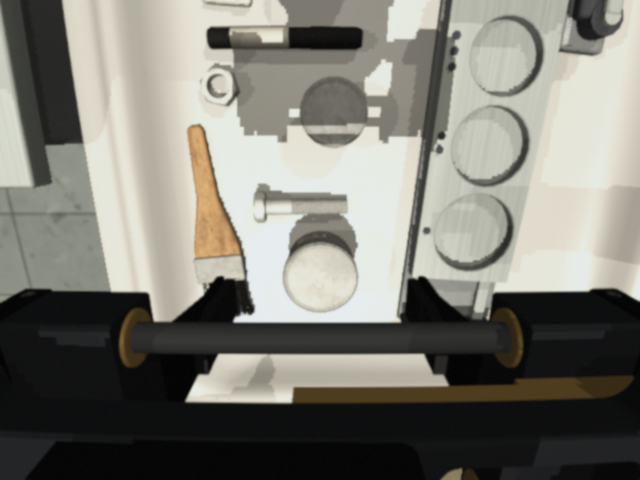

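The wrist picture confirms the layout to about 2 px: large lid at (320,273), pocket 1 at (472,232). Next I grasp the large tin.

```bash
python3 -m creep '[{"translation":[-23,-1,20],"roll":0,"gripper":87},{"translation":[-46,-1,50],"roll":0,"gripper":87},{"translation":[-46,-1,85],"roll":0,"gripper":87},{"translation":[-46,-1,120],"roll":0,"gripper":87},{"translation":[-46,-1,120],"roll":0,"gripper":87}]' >/dev/null
python3 -m creep '[{"translation":[0,0,25],"roll":0,"gripper":87},{"translation":[0,0,46],"roll":0,"gripper":87},{"translation":[0,0,46],"roll":0,"gripper":87}]' 30
python3 -m creep '[{"translation":[0,0,0],"roll":0,"gripper":60},{"translation":[0,0,0],"roll":0,"gripper":60},{"translation":[0,0,0],"roll":0,"gripper":60},{"translation":[0,0,0],"roll":0,"gripper":60},{"translation":[0,0,0],"roll":0,"gripper":60}]' 30
python3 go.py 0.442 -0.2345 0.036 0
```

```text
time: 3.38
position: [0.4413, -0.2299, 0.0343]
tool_rot: [0.705, 0.709, -0.0, -0.003]
ft_force: [0.6, 0.4, 0.0]
grip_width: 0.087
grip_force: 0.0
time: 3.8
position: [0.4431, -0.2324, 0.0373]
tool_rot: [0.705, 0.709, 0.0, 0.001]
ft_force: [-0.1, 1.6, 8.2]
grip_width: 0.0672
grip_force: 30.0
d [-2.1 -1.1  1.3] roll 0.3 yaw 0.3 pos [ 0.4431 -0.2324  0.0373] F [-0.1  1.6  8.2] t 3.8 w 0.0672 gf 30.0
```

```bash
python3 -m creep '[{"translation":[0,0,-15],"roll":0,"gripper":60},{"translation":[0,0,-40],"roll":0,"gripper":60},{"translation":[0,0,-70],"roll":0,"gripper":60},{"translation":[0,0,-90],"roll":0,"gripper":60},{"translation":[0,0,-90],"roll":0,"gripper":60}]' >/dev/null
python3 -m creep '[{"translation":[0,0,0],"roll":0,"gripper":60},{"translation":[0,0,0],"roll":0,"gripper":60}]' >/dev/null
python3 - <<'E'
from h import *
c,im=snap("wrist","w2.png")
print([(np.round(r["bbox"]).tolist(),round(r["p"],2)) for r in viewer.recognise("wrist","tin_large")[:4]])
c2,im=snap("top","t2.png")
print([(np.round(r["bbox"]).tolist(),round(r["p"],2)) for r in viewer.recognise("top","tin_large")[:4]])
o=telemetry.get_obs(); p=o["position"]; print(p,o["ft_force"],o["grip_width"],w2px(c,[p+[0,0,d] for d in(0,.005,.011,.016)]).round(1))
E
python3 go.py 0.586 -0.199 0.09 0
```

```text
[([440.0, 1.0, 198.0, 271.0], 0.71), ([244.0, 232.0, 156.0, 156.0], 0.59)]
[]
[ 0.44166011 -0.23153219  0.12442356] [ 0.17478343  0.57457062 -1.47078326] 0.06738079599663711 [[321.9 312.6]
 [322.  318. ]
 [322.  325. ]
 [322.  331.3]]
d [ 31.8 144.6  34.2] roll 0.3 yaw 0.3 pos [ 0.4417 -0.2315  0.1244] F [ 0.2  0.6 -1.5] t 4.58 w 0.0674 gf 30.0
```

View pics/w2.png

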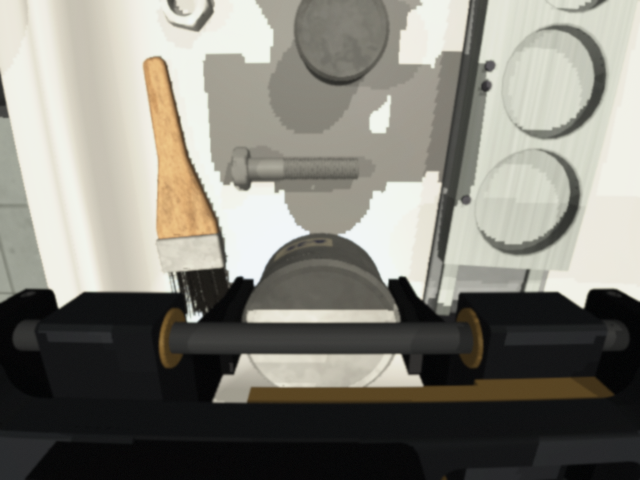

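```bash
python3 - <<'E'
from h import *
im=cv2.imread("pics/w2.png",0); print(im[226:290,340:346].mean(1).astype(int).tolist()); print(im[372:400,318:326].mean(1).astype(int).tolist())
print("row325:",im[313:318,225:260].mean(0).astype(int).tolist(),im[313:318,385:415].mean(0).astype(int).tolist())
p=np.array([0.44166011,-0.23153219,0.12442356]); c=cam("wrist")
for h in(0,.004,.008,.012,.016):
    print(h,w2px(c,[p+[0,.034,h-.047],p+[0,.0355,h],p+[0,-.0355,h],p+[-.0355,0,h],p+[.0355,0,h]]).round(0).tolist())
E
```

```text
[151, 152, 151, 152, 153, 157, 164, 193, 227, 230, 205, 154, 105, 81, 76, 76, 76, 76, 75, 75, 75, 75, 75, 74, 73, 74, 74, 74, 73, 72, 72, 73, 74, 75, 79, 89, 100, 106, 109, 110, 110, 107, 99, 91, 87, 87, 87, 87, 88, 90, 92, 93, 92, 92, 91, 91, 91, 92, 92, 92, 93, 93, 93, 93]
[189, 190, 192, 194, 195, 195, 195, 195, 194, 194, 193, 192, 190, 187, 166, 117, 78, 70, 70, 71, 71, 70, 70, 70, 70, 70, 70, 67]
row325: [10, 11, 12, 13, 13, 13, 12, 13, 13, 12, 12, 12, 10, 11, 11, 13, 27, 48, 68, 79, 97, 133, 175, 202, 214, 216, 216, 215, 215, 215, 217, 219, 219, 220, 221] [203, 204, 206, 208, 209, 208, 207, 202, 188, 164, 140, 130, 126, 115, 87, 46, 18, 10, 9, 10, 11, 12, 13, 13, 12, 13, 13, 13, 12, 12]
0 [[323.0, 218.0], [323.0, 240.0], [322.0, 378.0], [245.0, 313.0], [400.0, 314.0]]
0.004 [[323.0, 220.0], [323.0, 243.0], [322.0, 384.0], [243.0, 318.0], [401.0, 318.0]]
0.008 [[323.0, 221.0], [323.0, 246.0], [322.0, 390.0], [242.0, 322.0], [403.0, 323.0]]
0.012 [[323.0, 223.0], [323.0, 249.0], [322.0, 396.0], [239.0, 327.0], [405.0, 328.0]]
0.016 [[323.0, 225.0], [323.0, 252.0], [322.0, 402.0], [237.0, 332.0], [408.0, 333.0]]
```

```bash
python3 - <<'E'
from h import *
from scipy.optimize import least_squares
c=cam("wrist"); p=telemetry.get_obs()["position"]
print(px2w(c,[[527,201.5],[554,82]],.029).round(4))
f=lambda v:[w2px(c,[p+[0,v[0]+.0355,v[1]]])[0,1]-258.5,w2px(c,[p+[0,v[0]+.034,v[1]-.047]])[0,1]-235]
print(least_squares(f,[0,.01],x_scale=.01).x)
im=cv2.imread("pics/w2.png")[130:400,200:640]; cv2.imwrite("pics/w2c.png",cv2.resize(im,None,fx=1.8,fy=1.8,interpolation=2))
E
```

```text
[[ 0.5853 -0.1962  0.029 ]
 [ 0.5908 -0.1178  0.029 ]]
[-0.01523281 -0.01858405]
```

View pics/w2c.png

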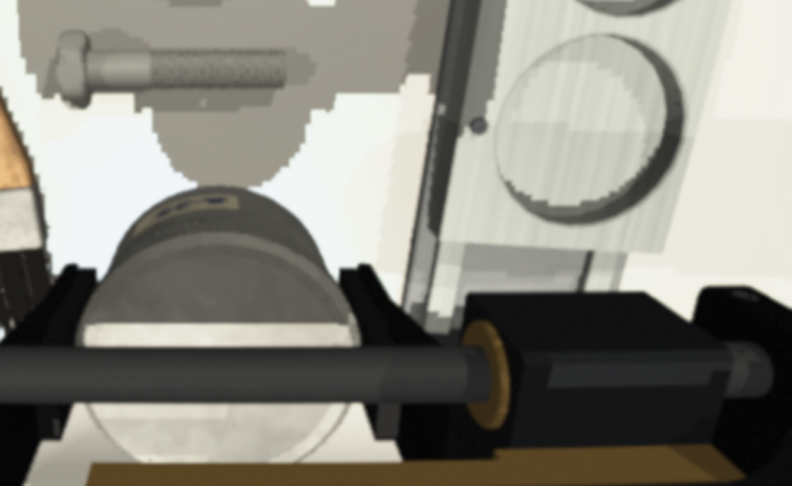

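```bash
python3 - <<'E'
from h import *
from scipy.optimize import least_squares
c=cam("wrist"); p=telemetry.get_obs()["position"]
def pts(v):
    dy,h,a=v; M=R.from_euler("x",a).as_matrix(); o=p+[0,dy,h]
    return w2px(c,[o+M@q for q in np.array([[0,.034,-.047],[0,.0355,0],[0,-.0355,0],[-.0355,0,0],[.0355,0,0]])])
def f(v):
    w=pts(v); return [w[0,1]-233.5,w[1,1]-259,(w[2,1]-390)*.5,w[4,0]-w[3,0]-158]
s=least_squares(f,[0,.01,0],x_scale=[.01,.01,.1]); print(s.x,s.fun,np.degrees(s.x[2]))
E
```

```text
[-0.00689006  0.00465266  0.00047581] [-1.39495864 -0.30397345  3.17350178 -1.49611757] 0.027262100633113805
```

```bash
python3 -m creep '[{"translation":[10,36,0],"roll":0,"gripper":60},{"translation":[20,72,0],"roll":0,"gripper":60},{"translation":[30,108,0],"roll":0,"gripper":60},{"translation":[40,144,0],"roll":0,"gripper":60},{"translation":[40,144,20],"roll":0,"gripper":60}]' >/dev/null
python3 -m creep '[{"translation":[0,0,20],"roll":0,"gripper":60},{"translation":[0,0,20],"roll":0,"gripper":60},{"translation":[0,0,20],"roll":0,"gripper":60},{"translation":[0,0,20],"roll":0,"gripper":60}]' >/dev/null
python3 go.py .5857 -.1916 .085 0
python3 - <<'E'
from h import *
c,im=snap("wrist"); im=im[100:400,220:520]; cv2.imwrite("pics/w3.png",cv2.resize(im,None,fx=2,fy=2,interpolation=2))
E
```

```text
d [-0.1 -0.1  0.4] roll 0.2 yaw 0.2 pos [ 0.5858 -0.1915  0.0854] F [ 0.1 -0.3 -1.1] t 5.33 w 0.0675 gf 30.0
```

View pics/w3.png

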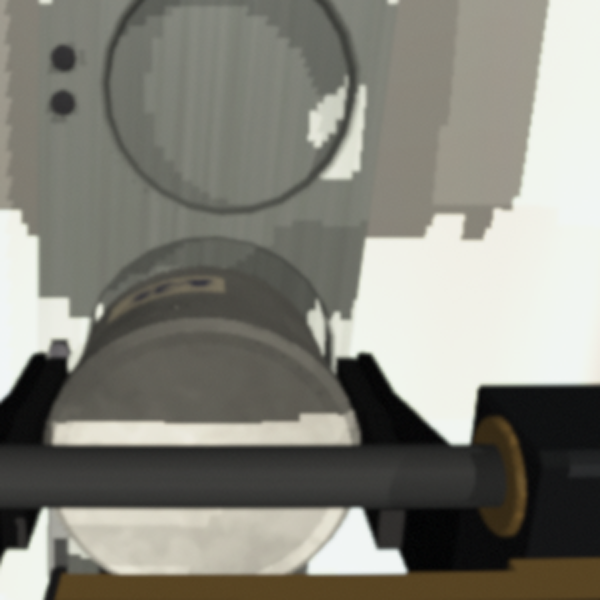

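```bash
python3 - <<'E'
from h import *
c=cam("wrist"); p=telemetry.get_obs()["position"]
print("pocket1 y",px2w(c,[[326,219]],.029)[0].round(4)-[0,.038,0],"p2",px2w(c,[[334,206.5]],.029)[0]+[0,.035,0])
for b in(.042,.045,.05): print(b,px2w(c,[[326,236]],b)[0].round(4)-[0,.034,0])
E
```

```text
pocket1 y [ 0.5885 -0.1989  0.029 ] p2 [ 0.59308466 -0.11837383  0.029     ]
0.042 [ 0.5883 -0.2015  0.042 ]
0.045 [ 0.5883 -0.2006  0.045 ]
0.05 [ 0.5882 -0.1992  0.05  ]
```

```bash
python3 -m creep '[{"translation":[1.5,0,6],"roll":0,"gripper":60},{"translation":[1.5,0,12],"roll":0,"gripper":60},{"translation":[1.5,0,17],"roll":0,"gripper":60},{"translation":[1.5,0,21],"roll":0,"gripper":60},{"translation":[1.5,0,21],"roll":0,"gripper":60}]'
python3 -m creep '[{"translation":[0,0,2],"roll":0,"gripper":60},{"translation":[0,0,4],"roll":0,"gripper":60},{"translation":[0,0,6],"roll":0,"gripper":60},{"translation":[0,0,6],"roll":0,"gripper":60}]'
```

```text
time: 5.8
position: [0.5858, -0.1899, 0.0637]
tool_rot: [0.705, 0.709, -0.0, -0.0]
ft_force: [0.0, -0.5, -0.9]
grip_width: 0.0675
grip_force: 30.0
time: 6.13
position: [0.5861, -0.1898, 0.0582]
tool_rot: [0.705, 0.709, -0.0, -0.0]
ft_force: [-0.0, -0.5, -1.4]
grip_width: 0.0678
grip_force: 30.0
```

```bash
python3 -m creep '[{"translation":[0,0,1],"roll":0,"gripper":60},{"translation":[0,0,2],"roll":0,"gripper":60},{"translation":[0,0,2],"roll":0,"gripper":60}]' | sed -n 2,4p
python3 -m creep '[{"translation":[0,0,1],"roll":0,"gripper":60},{"translation":[0,0,2],"roll":0,"gripper":60},{"translation":[0,0,2],"roll":0,"gripper":60}]'| sed -n 2,4p
```

```text
position: [0.5861, -0.1898, 0.0565]
tool_rot: [0.705, 0.709, -0.0, 0.0]
ft_force: [0.2, -0.4, -1.3]
position: [0.5862, -0.1899, 0.0549]
tool_rot: [0.705, 0.709, 0.0, 0.0]
ft_force: [-0.2, -0.7, 0.2]
```

```bash
python3 -m creep '[{"translation":[0,0,1],"roll":0,"gripper":60},{"translation":[0,0,1],"roll":0,"gripper":60}]'| sed -n 2,4p
python3 -m creep '[{"translation":[0,0,0],"roll":0,"gripper":84},{"translation":[0,0,0],"roll":0,"gripper":84},{"translation":[0,0,0],"roll":0,"gripper":84},{"translation":[0,0,0],"roll":0,"gripper":84}]'| sed -n 2,5p
python3 -m creep '[{"translation":[0,0,-15],"roll":0,"gripper":84},{"translation":[0,0,-45],"roll":0,"gripper":84},{"translation":[0,0,-80],"roll":0,"gripper":84},{"translation":[0,0,-100],"roll":0,"gripper":84},{"translation":[0,0,-100],"roll":0,"gripper":84}]'
python3 - <<'E'
from h import *
c,im=snap("top","t3.png")
print([(np.round(r["bbox"]).tolist(),round(r["p"],2)) for t in("tin_large","tin_medium","tin_small") for r in viewer.recognise("top",t)[:2]])
print(w2px(c,[[.5859,-.1989,.064]]))
E
python3 go.py .4485 .0378 .15 0
```

```text
position: [0.5862, -0.1898, 0.0548]
tool_rot: [0.705, 0.709, 0.0, 0.0]
ft_force: [-1.8, 1.7, 8.0]
position: [0.5861, -0.1899, 0.0533]
tool_rot: [0.705, 0.709, -0.0, -0.0]
ft_force: [-0.3, -0.3, 0.3]
grip_width: 0.0821
time: 7.55
position: [0.5892, -0.1913, 0.1584]
tool_rot: [0.705, 0.709, 0.001, 0.005]
ft_force: [0.3, -0.0, 1.0]
grip_width: 0.0841
grip_force: 0.0
[([266.0, 180.0, 57.0, 50.0], 0.45)]
[[388.6489355  208.40341158]]
d [ 227.8 -135.6    2.8] roll 0.3 yaw 0.3 pos [ 0.5851 -0.1893  0.1522] F [-0.2  1.1 -0.6] t 7.75 w 0.0841 gf 0.0
```

```bash
python3 -m creep '[{"translation":[36,-20,0],"roll":0,"gripper":84},{"translation":[72,-40,0],"roll":0,"gripper":84},{"translation":[108,-60,0],"roll":0,"gripper":84},{"translation":[144,-80,0],"roll":0,"gripper":84},{"translation":[180,-100,0],"roll":0,"gripper":84}]' >/dev/null
python3 -m creep '[{"translation":[24,-18,0],"roll":0,"gripper":84},{"translation":[48,-36,0],"roll":0,"gripper":84},{"translation":[48,-36,0],"roll":0,"gripper":84},{"translation":[48,-36,0],"roll":0,"gripper":84},{"translation":[48,-36,0],"roll":0,"gripper":84}]' >/dev/null
python3 go.py .4485 .0378 .036 0
python3 - <<'E'
from h import *
c,im=snap("top","t4.png"); 
cw,im2=snap("wrist","w4.png")
print([(t,np.round(r["bbox"]).tolist(),round(r["p"],2)) for t in("tin_large","tin_medium","tin_small") for r in viewer.recognise("top",t)[:2]])
print([(t,np.round(r["bbox"]).tolist(),round(r["p"],2)) for t in("tin_large","tin_medium","tin_small") for r in viewer.recognise("wrist",t)[:2]])
print(w2px(c,[[.5859,-.1989,.064]]),w2px(cw,[[.4481,.0378,.042]]))
a=cv2.resize(im[150:260,240:450],None,fx=2.5,fy=2.5,interpolation=2); b=im2[100:400,60:585]
cv2.imwrite("pics/m4.png",np.vstack([a,b[:, :a.shape[1]]]))
E
```

```text
d [  0.5  -1.  116.9] roll 0.3 yaw 0.3 pos [0.4495 0.0373 0.1529] F [0.1 0.9 0.2] t 8.58 w 0.0839 gf 0.0
[('tin_large', [367.0, 188.0, 37.0, 43.0], 0.78), ('tin_medium', [266.0, 274.0, 11.0, 25.0], 0.65), ('tin_medium', [367.0, 189.0, 39.0, 43.0], 0.58), ('tin_small', [314.0, 267.0, 32.0, 32.0], 0.78)]
[('tin_large', [442.0, 472.0, 17.0, 8.0], 0.52), ('tin_medium', [277.0, 190.0, 84.0, 85.0], 0.86), ('tin_medium', [414.0, 248.0, 159.0, 138.0], 0.53), ('tin_small', [292.0, 354.0, 64.0, 36.0], 0.89)]
[[388.6489355  208.40341158]] [[319.14800258 240.6241365 ]]
```

View pics/m4.png

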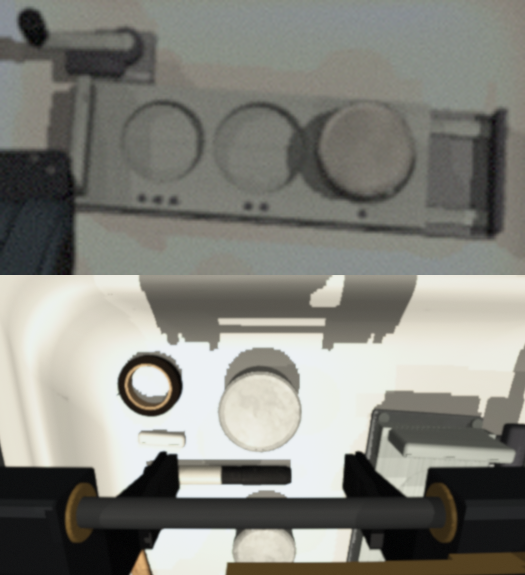

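```bash
python3 - <<'E'
from h import *
c=cam("top"); im=cv2.imread("pics/t4.png",0)
q=lambda l,z:px2w(c,[[240+a/2.5,150+b/2.5] for a,b in l],z).round(4)
P=q([(162,142),(258,148)],.029); print(P, "p1 extrap",P[1]+(P[1]-P[0])*80/74); print("large",q([(366.5,151.5)],.064))
big=cv2.resize(im[150:310,220:450],None,fx=4,fy=4,interpolation=2)
h=cv2.HoughCircles(cv2.GaussianBlur(big,(7,7),2),cv2.HOUGH_GRADIENT_ALT,1,60,param1=150,param2=.6,minRadius=55,maxRadius=95)
if h is not None:
  for x,y,r in h[0]: print("px",220+x/4,150+y/4,r/4,[px2w(c,[[220+x/4,150+y/4]],z)[0][:2].round(4).tolist() for z in(.029,.036,.064)])
E
```

```text
[[ 0.5955 -0.0444  0.029 ]
 [ 0.5913 -0.1173  0.029 ]] p1 extrap [ 0.58675946 -0.19611081  0.029     ]
large [[ 0.5818 -0.1951  0.064 ]]
px 387.0 210.25 18.891968 [[0.5898, -0.2006], [0.5884, -0.1996], [0.5824, -0.1958]]
px 305.25 207.0 16.837723 [[0.5952, -0.0453], [0.5936, -0.0455], [0.5875, -0.0467]]
```

```bash
python3 - <<'E'
from h import *
c,im=snap("scene","s4.png")
def circ(x,y,z,r): a=np.linspace(0,2*np.pi,60); return w2px(c,np.c_[x+r*np.cos(a),y+r*np.sin(a),0*a+z])
big=cv2.resize(im[180:310,220:460],None,fx=3.3,fy=3.3,interpolation=2)
raw=big.copy()
for (x,y,z,r,col) in[(.5825,-.1955,.064,.0355,(0,255,0)),(.5825,-.1955,.076,.0355,(0,0,255)),(.5913,-.118,.029,.035,(0,255,0))]:
    p=((circ(x,y,z,r)-[220,180]+.5)*3.3-.5).round().astype(int); cv2.polylines(big,[p],True,col,1)
cv2.imwrite("pics/s4c.png",big[:429])
E
```

```text
(no output)
```

View pics/s4c.png

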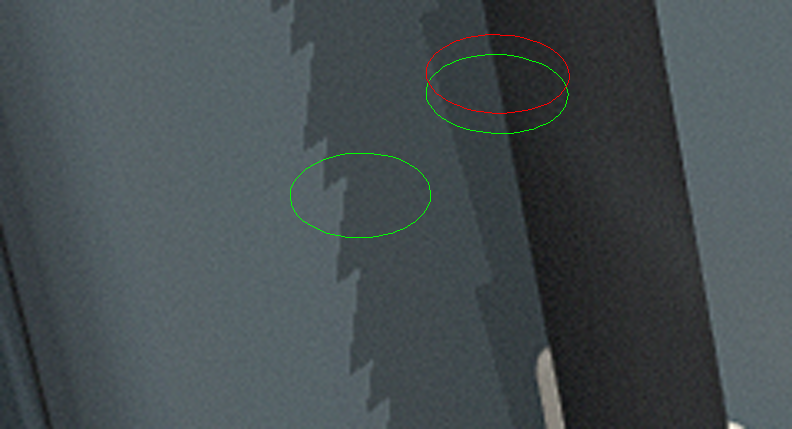

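```bash
python3 -m creep '[{"translation":[2.5,-1,35],"roll":0,"gripper":84},{"translation":[2.5,-1,70],"roll":0,"gripper":84},{"translation":[2.5,-1,95],"roll":0,"gripper":84},{"translation":[2.5,-1,117],"roll":0,"gripper":84},{"translation":[2.5,-1,117],"roll":0,"gripper":84}]'|sed -n 2,4p
python3 -m creep '[{"translation":[0,0,0],"roll":0,"gripper":54},{"translation":[0,0,0],"roll":0,"gripper":54},{"translation":[0,0,0],"roll":0,"gripper":54},{"translation":[0,0,0],"roll":0,"gripper":54},{"translation":[0,0,0],"roll":0,"gripper":54}]' 30
python3 -m creep '[{"translation":[0,0,-15],"roll":0,"gripper":54},{"translation":[0,0,-40],"roll":0,"gripper":54},{"translation":[0,0,-70],"roll":0,"gripper":54},{"translation":[0,0,-70],"roll":0,"gripper":54},{"translation":[0,0,-70],"roll":0,"gripper":54}]'
python3 go.py .5906 -.1181 .11 0
```

```text
position: [0.4462, 0.0401, 0.0334]
tool_rot: [0.706, 0.709, -0.002, -0.003]
ft_force: [-0.1, -0.1, -0.2]
time: 9.87
position: [0.449, 0.0399, 0.0379]
tool_rot: [0.705, 0.709, 0.001, 0.001]
ft_force: [0.1, -0.7, 4.7]
grip_width: 0.0613
grip_force: 30.0
time: 10.28
position: [0.4493, 0.0399, 0.1084]
tool_rot: [0.705, 0.709, 0.002, 0.002]
ft_force: [-0.2, 0.6, -1.6]
grip_width: 0.0612
grip_force: 30.0
d [-158.7  140.5   -0.7] roll 0.3 yaw 0.3 pos [0.4493 0.0399 0.1084] F [-0.2  0.6 -1.6] t 10.28 w 0.0612 gf 30.0
```

```bash
python3 -m creep '[{"translation":[-30,15,-10],"roll":0,"gripper":54},{"translation":[-60,40,-10],"roll":0,"gripper":54},{"translation":[-92,70,-10],"roll":0,"gripper":54},{"translation":[-125,105,-5],"roll":0,"gripper":54},{"translation":[-159,140,0],"roll":0,"gripper":54}]' >/dev/null
python3 -m creep '[{"translation":[0,0,12],"roll":0,"gripper":54},{"translation":[0,0,24],"roll":0,"gripper":54},{"translation":[0,0,24],"roll":0,"gripper":54},{"translation":[0,0,24],"roll":0,"gripper":54}]' >/dev/null
python3 go.py .5906 -.1181 .085 0
python3 - <<'E'
from h import *
c,im=snap("wrist","w5.png"); im=im[100:400,220:520]; cv2.imwrite("pics/w5c.png",cv2.resize(im,None,fx=2,fy=2,interpolation=2))
E
```

```text
d [-12.7  16.4  -3. ] roll 0.3 yaw 0.3 pos [ 0.5741 -0.1055  0.0821] F [ 0.7 -0.2 -0.5] t 11.03 w 0.0611 gf 30.0
```

View pics/w5c.png

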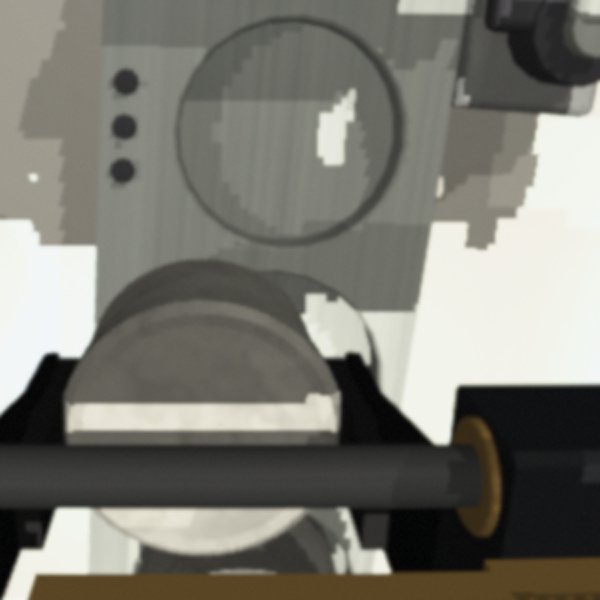

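```bash
python3 - <<'E'
from h import *
c=cam("wrist"); p=telemetry.get_obs()["position"]; print(p)
p3=px2w(c,[[365,165.2]],.029)[0]; u=np.array([np.cos(np.radians(86.3)),np.sin(np.radians(86.3)),0])
print("p3",p3,"p2 from p3",p3-.074*u,"p2 rim",px2w(c,[[362.5,236]],.029)[0]-[0,.035,0])
print("tin bottom",px2w(c,[[322.5,230]],p[2]-.038)[0]-[0,.031,0],"lid",(px2w(c,[[322.5,249],[322.5,376.5]],p[2]+.004)).round(4))
E
```

```text
[ 0.57494614 -0.1055615   0.08306496]
p3 [ 0.59823248 -0.04290769  0.029     ] p2 from p3 [ 0.59345709 -0.11675345  0.029     ] p2 rim [ 0.59841664 -0.11892985  0.029     ]
tin bottom [ 0.57480425 -0.10704228  0.04506496] lid [[ 0.5748 -0.0729  0.0871]
 [ 0.5752 -0.1369  0.0871]]
```

```bash
python3 -m creep '[{"translation":[-6,9,0],"roll":0,"gripper":54},{"translation":[-12,18,0],"roll":0,"gripper":54},{"translation":[-12,18,6],"roll":0,"gripper":54},{"translation":[-12,18,12],"roll":0,"gripper":54},{"translation":[-12,18,14],"roll":0,"gripper":54}]' |sed -n 2,4p
python3 -m creep '[{"translation":[0,0,3],"roll":0,"gripper":54},{"translation":[0,0,6],"roll":0,"gripper":54},{"translation":[0,0,9],"roll":0,"gripper":54},{"translation":[0,0,9],"roll":0,"gripper":54},{"translation":[0,0,9],"roll":0,"gripper":54}]'|sed -n 2,4p
python3 go.py .593 -.1173 .055 0
```

```text
position: [0.5934, -0.1177, 0.0692]
tool_rot: [0.705, 0.709, -0.001, -0.002]
ft_force: [-0.2, -0.1, -0.1]
position: [0.5949, -0.1189, 0.0609]
tool_rot: [0.705, 0.709, -0.0, -0.0]
ft_force: [0.2, 0.5, -0.1]
d [ 1.6 -1.9  5.9] roll 0.3 yaw 0.3 pos [ 0.5949 -0.1189  0.0609] F [ 0.2  0.5 -0.1] t 11.92 w 0.0613 gf 30.0
```

```bash
python3 -m creep '[{"translation":[1,-1.5,0],"roll":0,"gripper":54},{"translation":[1,-1.5,2],"roll":0,"gripper":54},{"translation":[1,-1.5,4],"roll":0,"gripper":54},{"translation":[1,-1.5,4],"roll":0,"gripper":54}]' |sed -n 2,4p
python3 -m creep '[{"translation":[0,0,1],"roll":0,"gripper":54},{"translation":[0,0,2],"roll":0,"gripper":54},{"translation":[0,0,2],"roll":0,"gripper":54}]'|sed -n 2,4p
```

```text
position: [0.5935, -0.118, 0.0569]
tool_rot: [0.705, 0.709, -0.0, -0.0]
ft_force: [-0.7, 0.3, -1.0]
position: [0.5938, -0.1181, 0.0555]
tool_rot: [0.705, 0.709, 0.0, 0.0]
ft_force: [-0.9, 0.9, 1.9]
```

```bash
python3 -m creep '[{"translation":[0,0,0],"roll":0,"gripper":80},{"translation":[0,0,0],"roll":0,"gripper":80},{"translation":[0,0,0],"roll":0,"gripper":80},{"translation":[0,0,0],"roll":0,"gripper":80}]'| sed -n 2,5p
python3 -m creep '[{"translation":[0,0,-15],"roll":0,"gripper":80},{"translation":[0,0,-45],"roll":0,"gripper":80},{"translation":[0,0,-80],"roll":0,"gripper":80},{"translation":[0,0,-95],"roll":0,"gripper":80},{"translation":[0,0,-95],"roll":0,"gripper":80}]' >/dev/null
python3 -m creep '[{"translation":[8,-35,0],"roll":0,"gripper":80},{"translation":[16,-70,0],"roll":0,"gripper":80},{"translation":[22,-105,0],"roll":0,"gripper":80},{"translation":[26,-140,0],"roll":0,"gripper":80},{"translation":[26,-140,0],"roll":0,"gripper":80}]' >/dev/null
python3 -m creep '[{"translation":[0,0,0],"roll":-7,"gripper":80},{"translation":[0,0,0],"roll":-14,"gripper":80},{"translation":[0,0,0],"roll":-21,"gripper":80},{"translation":[0,0,0],"roll":-28,"gripper":80},{"translation":[0,0,0],"roll":-30,"gripper":80}]' >/dev/null
python3 go.py .4535 -.0921 .034 -30
python3 - <<'E'
from h import *
c,im=snap("top","t6.png")
print([(t,np.round(r["bbox"]).tolist(),round(r["p"],2)) for t in("tin_large","tin_medium","tin_small") for r in viewer.recognise("top",t)[:2]])
g=cv2.cvtColor(im,cv2.COLOR_BGR2GRAY)
big=cv2.GaussianBlur(cv2.resize(g[150:310,220:450],None,fx=4,fy=4,interpolation=2),(7,7),2)
for p2 in(.6,.3):
  h=cv2.HoughCircles(big,cv2.HOUGH_GRADIENT_ALT,1,60,param1=120,param2=p2,minRadius=55,maxRadius=95)
  for x,y,r in ([] if h is None else h[0]): print("px",220+x/4,150+y/4,r/4,[px2w(c,[[220+x/4,150+y/4]],z)[0][:2].round(4).tolist() for z in(.029,.036,.059,.064)])
E
```

```text
position: [0.5937, -0.1181, 0.0552]
tool_rot: [0.705, 0.709, 0.0, 0.0]
ft_force: [0.5, -0.1, 0.5]
grip_width: 0.0771
d [1.000e-01 6.000e-01 1.155e+02] roll 60.5 yaw 30.5 pos [ 0.4532 -0.0926  0.1495] F [ 0.8 -0.5 -0.4] t 14.08 w 0.0804 gf 0.0
[('tin_large', [365.0, 188.0, 43.0, 44.0], 0.72), ('tin_medium', [330.0, 189.0, 34.0, 35.0], 0.79)]
px 385.75 210.25 21.152308 [[0.5898, -0.1982], [0.5883, -0.1973], [0.5835, -0.1942], [0.5824, -0.1935]]
px 385.75 210.25 18.318352 [[0.5898, -0.1982], [0.5883, -0.1973], [0.5835, -0.1942], [0.5824, -0.1935]]
px 385.75 210.25 18.325577 [[0.5898, -0.1982], [0.5883, -0.1973], [0.5835, -0.1942], [0.5824, -0.1935]]
px 385.75 210.25 21.152308 [[0.5898, -0.1982], [0.5883, -0.1973], [0.5835, -0.1942], [0.5824, -0.1935]]
```

```bash
python3 -m creep '[{"translation":[0,0,15],"roll":7,"gripper":80},{"translation":[0,0,30],"roll":14,"gripper":80},{"translation":[0,0,45],"roll":21,"gripper":80},{"translation":[0,0,60],"roll":28,"gripper":80},{"translation":[0,0,60],"roll":30.5,"gripper":80}]' >/dev/null
python3 -m creep '[{"translation":[0,0,20],"roll":0,"gripper":80},{"translation":[0,0,40],"roll":0,"gripper":80},{"translation":[0,0,55],"roll":0,"gripper":80},{"translation":[0,0,55],"roll":0,"gripper":80}]' |sed -n 2,4p
python3 -m creep '[{"translation":[0,0,0],"roll":0,"gripper":48},{"translation":[0,0,0],"roll":0,"gripper":48},{"translation":[0,0,0],"roll":0,"gripper":48},{"translation":[0,0,0],"roll":0,"gripper":48},{"translation":[0,0,0],"roll":0,"gripper":48}]' 30
python3 -m creep '[{"translation":[0,0,-15],"roll":0,"gripper":48},{"translation":[0,0,-40],"roll":0,"gripper":48},{"translation":[0,0,-75],"roll":0,"gripper":48},{"translation":[0,0,-75],"roll":0,"gripper":48},{"translation":[0,0,-75],"roll":0,"gripper":48}]'
python3 go.py .584 -.033 .11 0
```

```text
position: [0.4522, -0.0922, 0.0329]
tool_rot: [0.709, 0.705, -0.001, -0.002]
ft_force: [-0.5, 0.9, -0.2]
time: 15.45
position: [0.454, -0.0929, 0.036]
tool_rot: [0.709, 0.706, 0.0, 0.001]
ft_force: [0.1, 0.4, 2.7]
grip_width: 0.0547
grip_force: 9.3
time: 15.87
position: [0.4548, -0.0933, 0.1122]
tool_rot: [0.708, 0.706, 0.001, 0.003]
ft_force: [-0.6, 0.0, -1.2]
grip_width: 0.0546
grip_force: 30.0
d [ 60.8 128.9   2.7] roll -0.2 yaw -0.2 pos [ 0.4548 -0.0933  0.1122] F [-0.6  0.  -1.2] t 15.87 w 0.0546 gf 30.0
```

```bash
python3 -m creep '[{"translation":[12,26,0],"roll":0,"gripper":48},{"translation":[24,52,0],"roll":0,"gripper":48},{"translation":[36,78,0],"roll":0,"gripper":48},{"translation":[50,104,0],"roll":0,"gripper":48},{"translation":[60,129,0],"roll":0,"gripper":48}]' >/dev/null
python3 -m creep '[{"translation":[0,0,12],"roll":0,"gripper":48},{"translation":[0,0,27],"roll":0,"gripper":48},{"translation":[0,0,27],"roll":0,"gripper":48},{"translation":[0,0,27],"roll":0,"gripper":48}]' >/dev/null
python3 go.py .598 -.0435 .06 0
python3 - <<'E'
from h import *
c,im=snap("wrist","w7.png"); im=im[100:400,220:520]; cv2.imwrite("pics/w7c.png",cv2.resize(im,None,fx=2,fy=2,interpolation=2))
E
```

```text
d [-10.6  17.6  21.1] roll -0.2 yaw -0.2 pos [ 0.5806 -0.0329  0.0812] F [-0.3  0.3 -0.3] t 16.62 w 0.054 gf 30.0
```

View pics/w7c.png

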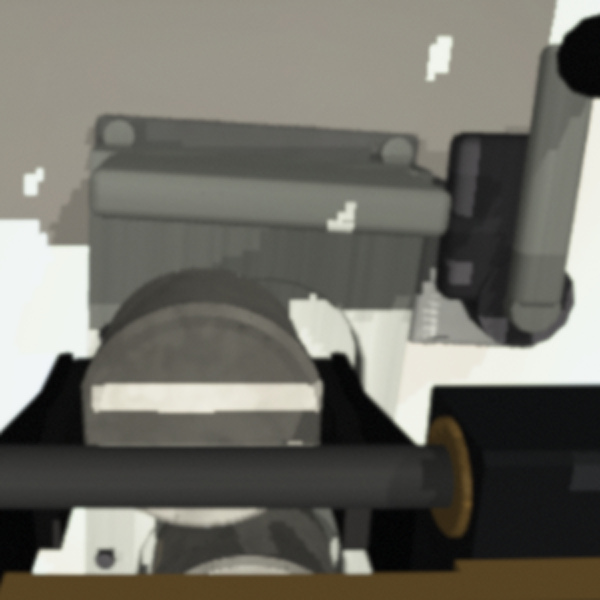

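```bash
python3 - <<'E'
from h import *
c=cam("wrist"); p=telemetry.get_obs()["position"]; print(p)
print("p3 rim",px2w(c,[[357.5,239]],.029)[0]-[0,.0315,0])
print("tin bottom",px2w(c,[[322.5,234]],p[2]-.036)[0]-[0,.0275,0],"lid",(px2w(c,[[322.5,252.5],[322.5,361.5]],p[2])).round(4))
print("plate outer top L/R",px2w(c,[[220+97/2,100+165/2],[220+445/2,100+180/2]],.063).round(4),"knob",px2w(c,[[517.5,127.5]],.098),"pivot",px2w(c,[[489,258]],.07))
E
```

```text
[ 0.58137508 -0.03319728  0.08212276]
p3 rim [ 0.60212215 -0.04491736  0.029     ]
tin bottom [ 0.58156144 -0.03288452  0.04612276] lid [[ 0.5815 -0.0034  0.0821]
 [ 0.5813 -0.059   0.0821]]
plate outer top L/R [[0.5566 0.0244 0.063 ]
 [0.6378 0.0207 0.063 ]] knob [[0.65059028 0.04838511 0.098     ]] pivot [[ 0.66093048 -0.01072917  0.07      ]]
```

```bash
python3 -m creep '[{"translation":[-6,8,0],"roll":0,"gripper":48},{"translation":[-11.5,16.5,0],"roll":0,"gripper":48},{"translation":[-11.5,16.5,6],"roll":0,"gripper":48},{"translation":[-11.5,16.5,14],"roll":0,"gripper":48},{"translation":[-11.5,16.5,14],"roll":0,"gripper":48}]' |sed -n 2,4p
python3 -m creep '[{"translation":[0,0,3],"roll":0,"gripper":48},{"translation":[0,0,6],"roll":0,"gripper":48},{"translation":[0,0,9],"roll":0,"gripper":48},{"translation":[0,0,9],"roll":0,"gripper":48},{"translation":[0,0,9],"roll":0,"gripper":48}]'|sed -n 2,4p
python3 go.py .598 -.0445 .053 0
```

```text
position: [0.5982, -0.0449, 0.0677]
tool_rot: [0.709, 0.705, -0.001, -0.001]
ft_force: [-0.9, -1.0, -0.1]
position: [0.599, -0.0446, 0.06]
tool_rot: [0.708, 0.706, -0.0, -0.0]
ft_force: [0.2, 0.2, 0.4]
d [ 0.1 -1.   7. ] roll -0.2 yaw -0.2 pos [ 0.599  -0.0446  0.06  ] F [0.2 0.2 0.4] t 17.5 w 0.0543 gf 30.0
```

```bash
python3 -m creep '[{"translation":[0,-0.5,1.5],"roll":0,"gripper":48},{"translation":[0,-0.5,3],"roll":0,"gripper":48},{"translation":[0,-0.5,4],"roll":0,"gripper":48},{"translation":[0,-0.5,4],"roll":0,"gripper":48}]' |sed -n 2,4p
python3 -m creep '[{"translation":[0,0,1],"roll":0,"gripper":48},{"translation":[0,0,2],"roll":0,"gripper":48},{"translation":[0,0,2],"roll":0,"gripper":48}]'|sed -n 2,4p
```

```text
position: [0.5986, -0.0448, 0.056]
tool_rot: [0.709, 0.706, -0.0, -0.0]
ft_force: [0.1, -0.3, -0.1]
position: [0.5987, -0.0448, 0.054]
tool_rot: [0.709, 0.706, -0.0, -0.0]
ft_force: [-0.1, -1.0, -0.1]
```

```bash
python3 -m creep '[{"translation":[0,0,1],"roll":0,"gripper":48},{"translation":[0,0,1.5],"roll":0,"gripper":48},{"translation":[0,0,1.5],"roll":0,"gripper":48}]' |sed -n 2,4p
```

```text
position: [0.5988, -0.0448, 0.0535]
tool_rot: [0.709, 0.706, 0.0, 0.0]
ft_force: [-0.6, 0.2, 4.7]
```

```bash
python3 -m creep '[{"translation":[0,0,0],"roll":0,"gripper":72},{"translation":[0,0,0],"roll":0,"gripper":72},{"translation":[0,0,0],"roll":0,"gripper":72},{"translation":[0,0,0],"roll":0,"gripper":72}]'| sed -n 2,5p
python3 -m creep '[{"translation":[0,0,-10],"roll":0,"gripper":72},{"translation":[0,0,-35],"roll":0,"gripper":72},{"translation":[0,0,-70],"roll":0,"gripper":72},{"translation":[0,0,-80],"roll":0,"gripper":72},{"translation":[0,0,-80],"roll":0,"gripper":72}]' >/dev/null
python3 -m creep '[{"translation":[35,0,0],"roll":0,"gripper":0},{"translation":[70,0,0],"roll":0,"gripper":0},{"translation":[100,0,0],"roll":0,"gripper":0},{"translation":[100,0,0],"roll":0,"gripper":0},{"translation":[100,0,0],"roll":0,"gripper":0}]' >/dev/null
python3 go.py .597 .055 .058 -3.7
python3 - <<'E'
from h import *
c,im=snap("top","t8.png"); cw,im2=snap("wrist","w8.png")
for n in("top","wrist"): print(n,[(t,np.round(r["bbox"]).tolist(),round(r["p"],2)) for t in("tin_large","tin_medium","tin_small","push_plate","lever_knob") for r in viewer.recognise(n,t)[:3]])
print(w2px(c,[[.586,-.1977,.064],[.5915,-.118,.059],[.596,-.0445,.053]]).round(1), w2px(cw,[[.599,-.0445,.053],[.597,.0215,.063],[.66,.048,.098]]).round(1))
E
```

```text
position: [0.5988, -0.0448, 0.0525]
tool_rot: [0.709, 0.706, -0.0, -0.0]
ft_force: [-0.6, -0.7, 0.1]
grip_width: 0.0696
d [-1.8 -0.8 73.5] roll 3.7 yaw -0.0 pos [0.598  0.0568 0.1315] F [-0.3 -0.2  0.2] t 19.5 w 0.0462 gf 0.0
top [('tin_large', [369.0, 188.0, 35.0, 44.0], 0.78), ('tin_large', [292.0, 269.0, 10.0, 74.0], 0.64), ('tin_medium', [258.0, 160.0, 186.0, 84.0], 0.57), ('tin_medium', [327.0, 190.0, 35.0, 34.0], 0.56), ('tin_small', [290.0, 189.0, 28.0, 31.0], 0.89), ('tin_small', [327.0, 189.0, 34.0, 34.0], 0.19), ('push_plate', [266.0, 178.0, 146.0, 65.0], 0.7), ('lever_knob', [261.0, 161.0, 35.0, 19.0], 0.86)]
wrist [('tin_medium', [385.0, 254.0, 78.0, 64.0], 0.57), ('tin_small', [283.0, 354.0, 78.0, 36.0], 0.89), ('push_plate', [258.0, 282.0, 116.0, 106.0], 0.6), ('lever_knob', [387.0, 254.0, 76.0, 63.0], 0.58), ('lever_knob', [256.0, 278.0, 117.0, 112.0], 0.32)]
[[388.  208.3]
 [344.2 205.7]
 [304.4 203.8]] [[323.1 379.9]
 [320.2 308.7]
 [432.4 295.8]]
```

```bash
python3 -m creep '[{"translation":[-1,-1,15],"roll":3.7,"gripper":0},{"translation":[-1,-1,35],"roll":3.7,"gripper":0},{"translation":[-1,-1,55],"roll":3.7,"gripper":0},{"translation":[-1,-1,73],"roll":3.7,"gripper":0},{"translation":[-1,-1,73],"roll":3.7,"gripper":0}]' |sed -n 2,5p
python3 -m creep '[{"translation":[-4,0,0],"roll":0,"gripper":0},{"translation":[-8,0,0],"roll":0,"gripper":0},{"translation":[-12,0,0],"roll":0,"gripper":0},{"translation":[-16,0,0],"roll":0,"gripper":0},{"translation":[-20,0,0],"roll":0,"gripper":0}]' |sed -n 2,5p
```

```text
position: [0.5956, 0.0543, 0.0565]
tool_rot: [0.731, 0.682, -0.002, -0.003]
ft_force: [-0.2, 0.3, 0.3]
grip_width: 0.0006
position: [0.5974, 0.0336, 0.0608]
tool_rot: [0.731, 0.682, 0.001, 0.001]
ft_force: [-0.8, -0.1, 0.7]
grip_width: 0.0006
```

```bash
python3 -m creep '[{"translation":[-3,0,0],"roll":0,"gripper":0},{"translation":[-6,0,0],"roll":0,"gripper":0},{"translation":[-9,0,0],"roll":0,"gripper":0},{"translation":[-12,0,0],"roll":0,"gripper":0},{"translation":[-15,0,0],"roll":0,"gripper":0}]' |sed -n 2,5p
python3 -m creep '[{"translation":[-4,0,0],"roll":0,"gripper":0},{"translation":[-8,0,0],"roll":0,"gripper":0},{"translation":[-12,0,0],"roll":0,"gripper":0},{"translation":[-16,0,0],"roll":0,"gripper":0},{"translation":[-20,0,0],"roll":0,"gripper":0}]' |sed -n 2,5p
```

```text
position: [0.5961, 0.0192, 0.0599]
tool_rot: [0.731, 0.682, 0.0, 0.0]
ft_force: [1.7, 2.2, 1.5]
grip_width: 0.0005
position: [0.5946, -0.0011, 0.0597]
tool_rot: [0.731, 0.682, 0.0, 0.0]
ft_force: [2.0, 2.2, 1.4]
grip_width: 0.0008
```

```bash
python3 -m creep '[{"translation":[-4,0,0],"roll":0,"gripper":0},{"translation":[-8,0,0],"roll":0,"gripper":0},{"translation":[-12,0,0],"roll":0,"gripper":0},{"translation":[-16,0,0],"roll":0,"gripper":0},{"translation":[-20,0,0],"roll":0,"gripper":0}]' |sed -n 2,5p
python3 -m creep '[{"translation":[-2,0,0],"roll":0,"gripper":0},{"translation":[-4,0,0],"roll":0,"gripper":0},{"translation":[-6,0,0],"roll":0,"gripper":0},{"translation":[-6,0,0],"roll":0,"gripper":0}]' |sed -n 2,5p
```

```text
position: [0.5929, -0.021, 0.0596]
tool_rot: [0.731, 0.682, -0.0, -0.0]
ft_force: [2.0, 2.3, 0.1]
grip_width: 0.0003
position: [0.5926, -0.0245, 0.0596]
tool_rot: [0.732, 0.682, 0.001, -0.001]
ft_force: [3.6, 9.7, 0.6]
grip_width: 0.0002
```

```bash
python3 -m creep '[{"translation":[-1.5,0,0],"roll":0,"gripper":0},{"translation":[-3,0,0],"roll":0,"gripper":0},{"translation":[-3,0,0],"roll":0,"gripper":0}]' |sed -n 2,5p
python3 - <<'E'
from h import *
c,im=snap("top","t9.png")
print([(t,np.round(r["bbox"]).tolist(),round(r["p"],2)) for t in("tin_large","tin_medium","tin_small","lever_knob") for r in viewer.recognise("top",t)[:2]])
E
```

```text
position: [0.5926, -0.0246, 0.0597]
tool_rot: [0.732, 0.681, 0.003, -0.003]
ft_force: [5.1, 17.8, 0.7]
grip_width: 0.0003
[('tin_large', [397.0, 190.0, 40.0, 43.0], 0.57), ('tin_medium', [358.0, 192.0, 35.0, 36.0], 0.74), ('tin_small', [318.0, 190.0, 31.0, 33.0], 0.66)]
```

```bash
python3 -m creep '[{"translation":[10,0,0],"roll":0,"gripper":0},{"translation":[30,0,0],"roll":0,"gripper":0},{"translation":[50,0,-5],"roll":0,"gripper":0},{"translation":[50,0,-40],"roll":0,"gripper":0},{"translation":[50,0,-75],"roll":0,"gripper":0}]' |sed -n 2,5p
python3 -m creep '[{"translation":[18,10,-25],"roll":0,"gripper":40},{"translation":[35,20,-50],"roll":0,"gripper":40},{"translation":[35,20,-50],"roll":0,"gripper":40},{"translation":[35,20,-50],"roll":0,"gripper":40}]' |sed -n 2,5p
python3 - <<'E'
from h import *
cw,im=snap("wrist","w10.png"); ct,it=snap("top","t10.png")
for n in("wrist","top"): print(n,[(t,np.round(r["bbox"]).tolist(),round(r["p"],2)) for t in("lever_knob","push_plate") for r in viewer.recognise(n,t)[:3]])
for n,c,i in(("wrist",cw,im),("top",ct,it)):
    e=w2px(c,[[.665,.045,.098]])[0]; print(n,"expect",e.round(1))
    g=cv2.cvtColor(i,cv2.COLOR_BGR2GRAY); s=60 if n=="wrist" else 22
    x0,y0=int(e[0])-s,int(e[1])-s; w=g[y0:y0+2*s,x0:x0+2*s]
    print(np.percentile(w,[1,5,20,50]))
    k,l,st,ce=cv2.connectedComponentsWithStats((w<(np.percentile(w,1)+18)).astype(np.uint8))
    for j in range(1,k):
        if st[j,4]>20: print(st[j].tolist(),(ce[j]+[x0,y0]).round(1),px2w(c,[ce[j]+[x0,y0]],.098).round(4))
E
```

```text
position: [0.5927, 0.0213, 0.1329]
tool_rot: [0.73, 0.683, -0.003, -0.003]
ft_force: [1.6, -0.1, 0.2]
grip_width: 0.0005
position: [0.6186, 0.0539, 0.186]
tool_rot: [0.73, 0.683, 0.0, 0.001]
ft_force: [-0.5, -0.8, -0.2]
grip_width: 0.0196
wrist [('lever_knob', [355.0, 225.0, 50.0, 79.0], 0.77), ('push_plate', [301.0, 312.0, 45.0, 73.0], 0.65)]
top [('lever_knob', [256.0, 160.0, 43.0, 22.0], 0.98), ('push_plate', [297.0, 182.0, 145.0, 61.0], 0.64)]
wrist expect [388.1 259.1]
[  7.  11.  18. 198.]
[48, 29, 30, 25, 350] [387.2 238.3] [[0.6646 0.0604 0.098 ]]
[13, 78, 107, 42, 2671] [391.2 304.4] [[0.6669 0.0093 0.098 ]]
top expect [253.8 160.3]
[ 9. 12. 22. 37.]
[0, 0, 22, 44, 467] [241.8 162.6] [[0.6608 0.0665 0.098 ]]
[23, 21, 4, 9, 21] [255.6 163.5] [[0.6591 0.0415 0.098 ]]
```

```bash
python3 - <<'E'
from h import *
g=cv2.imread("pics/w10.png",0); p=g[216:268:2,362:424:2]
for i,r in enumerate(p): print(216+2*i,"".join("%4d"%v for v in r))
c=cam("wrist"); a=np.linspace(0,2*np.pi,40)
for x,y in((.665,.045),(.665,.055),(.66,.045)):
    for z in(.056,.098): q=w2px(c,np.c_[x+.0095*np.cos(a),y+.0095*np.sin(a),0*a+z]); print(x,y,z,q.min(0).round(),q.max(0).round())
E
```

```text
216  242 242 241 242 231 150 140 141 141 140 140 147 230 241 241 242 242 242 242 242 242 241 242 241 241 241 241 241 241 241 239
218  242 242 242 241 231 150 141 140 141 139 140 148 230 241 242 241 242 241 241 241 241 242 241 242 241 241 240 241 241 240 239
220  242 241 242 242 231 151 141 141 140 140 140 148 230 242 242 242 241 242 242 241 241 241 241 242 242 241 241 241 241 240 240
222  241 242 242 242 231 152 141 142 141 141 140 148 229 242 242 242 242 241 241 241 241 242 241 242 242 241 241 241 241 241 241
224  240 240 240 240 229 151 142 142 142 142 140 146 224 240 241 241 242 242 242 242 242 242 241 242 242 241 241 241 241 240 241
226  198 198 199 198 186 145 142 142 141 131 118  96 133 175 209 232 241 242 242 242 242 242 242 241 242 241 241 240 241 240 240
228  144 143 143 143 143 142 142 139 121  69  39  20  19  32  60 122 223 241 242 242 242 241 241 242 242 242 241 241 241 241 241
230  142 142 142 142 142 141 139 109  54  16   9   8  10   9   8  22 116 224 241 242 242 242 242 242 242 241 241 240 241 240 240
232  141 142 141 142 142 141 129  59  13   8   8   8   8   9   7   9
[... 1803 characters left out ...]
 44  39  35  32  29  63 178 236 242 242 242 241 241 241 240 240
262   89  89  89  89  87  88  91 149 215 238 236 231 216 149  79  41  36  43  78 131 188 236 241 241 241 242 241 241 240 240 239
264   89  89  90  89  88  88  92 151 219 239 236 232 227 213 157  75  81 129 218 235 239 241 241 242 241 242 241 241 241 239 238
266   88  89  91  89  88  89  92 153 222 239 236 232 227 218 168  93 129 148 231 242 241 241 242 241 241 241 240 241 241 239 238
0.665 0.045 0.056 [371. 230.] [394. 253.]
0.665 0.045 0.098 [379. 247.] [406. 272.]
0.665 0.055 0.056 [370. 218.] [394. 241.]
0.665 0.055 0.098 [378. 233.] [406. 259.]
0.66 0.045 0.056 [364. 231.] [388. 253.]
0.66 0.045 0.098 [371. 247.] [399. 273.]
```

```bash
python3 go.py .667 .0495 .081 -3.7
```

```text
d [-1.000e-01  5.070e+01  1.018e+02] roll -0.3 yaw -4.0 pos [0.6168 0.0532 0.183 ] F [-0.5  0.9 -0.2] t 24.07 w 0.038 gf 0.0
```

```bash
python3 -m creep '[{"translation":[0,25,0],"roll":0,"gripper":44},{"translation":[0,50.5,0],"roll":0,"gripper":44},{"translation":[0,50.5,20],"roll":0,"gripper":44},{"translation":[0,50.5,50],"roll":0,"gripper":44},{"translation":[0,50.5,60],"roll":0,"gripper":44}]' |sed -n 2,5p
python3 -m creep '[{"translation":[0,0,12],"roll":0,"gripper":44},{"translation":[0,0,25],"roll":0,"gripper":44},{"translation":[0,0,36],"roll":0,"gripper":44},{"translation":[0,0,42],"roll":0,"gripper":44},{"translation":[0,0,42],"roll":0,"gripper":44}]' |sed -n 2,5p
python3 -m creep '[{"translation":[0,0,0],"roll":0,"gripper":10},{"translation":[0,0,0],"roll":0,"gripper":10},{"translation":[0,0,0],"roll":0,"gripper":10},{"translation":[0,0,0],"roll":0,"gripper":10},{"translation":[0,0,0],"roll":0,"gripper":10}]' 15
python3 go.py .598 -.011 .081 -3.7
```

```text
position: [0.6658, 0.0499, 0.1201]
tool_rot: [0.731, 0.682, -0.003, -0.003]
ft_force: [-1.3, -0.5, -0.8]
grip_width: 0.0437
position: [0.6676, 0.0504, 0.0813]
tool_rot: [0.731, 0.682, -0.001, -0.001]
ft_force: [0.4, -0.9, -0.4]
grip_width: 0.0437
time: 25.32
position: [0.6704, 0.0503, 0.0837]
tool_rot: [0.731, 0.682, 0.002, 0.002]
ft_force: [3.6, -0.6, -1.9]
grip_width: 0.0187
grip_force: 12.4
d [-66.1 -68.    2.4] roll -0.2 yaw -3.9 pos [0.6704 0.0503 0.0837] F [ 3.6 -0.6 -1.9] t 25.32 w 0.0187 gf 12.4
```

```bash
python3 -m creep '[{"translation":[-0.6,-8.5,0],"roll":0,"gripper":10},{"translation":[-2.2,-16.8,0],"roll":0,"gripper":10},{"translation":[-5,-24.9,0],"roll":0,"gripper":10},{"translation":[-8.7,-32.5,0],"roll":0,"gripper":10},{"translation":[-13.4,-39.6,0],"roll":0,"gripper":10}]' 30
python3 go.py .598 -.011 .081 -3.7
```

```text
time: 25.73
position: [0.6323, 0.0421, 0.0839]
tool_rot: [0.731, 0.683, 0.005, 0.003]
ft_force: [7.4, 9.2, -3.3]
grip_width: 0.0183
grip_force: 30.0
d [-55.3 -30.7   2.3] roll -0.2 yaw -3.9 pos [0.6323 0.0421 0.0839] F [ 7.4  9.2 -3.3] t 25.73 w 0.0183 gf 30.0
```

```bash
python3 -m creep '[{"translation":[-5.6,-6.4,0],"roll":0,"gripper":10},{"translation":[-12,-12,0],"roll":0,"gripper":10},{"translation":[-19.1,-16.7,0],"roll":0,"gripper":10},{"translation":[-26.7,-20.5,0],"roll":0,"gripper":10},{"translation":[-34.8,-23.2,0],"roll":0,"gripper":10}]' |sed -n 2,5p
python3 -m creep '[{"translation":[-8.3,-1.6,0],"roll":0,"gripper":10},{"translation":[-16.8,-2.2,0],"roll":0,"gripper":10},{"translation":[-20,-2.2,0],"roll":0,"gripper":10},{"translation":[-20,-2.2,0],"roll":0,"gripper":10}]' |sed -n 2,5p
```

```text
position: [0.6078, 0.0082, 0.0845]
tool_rot: [0.731, 0.683, 0.005, 0.004]
ft_force: [9.6, 8.4, -2.0]
grip_width: 0.0179
position: [0.6051, -0.0084, 0.0846]
tool_rot: [0.733, 0.68, 0.008, 0.002]
ft_force: [11.0, 17.5, -1.2]
grip_width: 0.018
```

```bash
python3 -m creep '[{"translation":[-2,3,0],"roll":0,"gripper":10},{"translation":[-4,5,0],"roll":0,"gripper":10},{"translation":[-4,5,0],"roll":0,"gripper":10}]' |sed -n 2,5p
```

```text
position: [0.6052, -0.0089, 0.0845]
tool_rot: [0.733, 0.68, 0.006, -0.004]
ft_force: [4.3, 26.4, 8.4]
grip_width: 0.0183
```

```bash
python3 -m creep '[{"translation":[4,0,0],"roll":0,"gripper":10},{"translation":[7,0,0],"roll":0,"gripper":40},{"translation":[7,0,0],"roll":0,"gripper":40},{"translation":[7,0,0],"roll":0,"gripper":40},{"translation":[7,0,0],"roll":0,"gripper":40}]' |sed -n 2,5p
python3 -m creep '[{"translation":[0,0,-20],"roll":0,"gripper":40},{"translation":[0,0,-50],"roll":0,"gripper":40},{"translation":[0,0,-85],"roll":0,"gripper":40},{"translation":[0,0,-110],"roll":0,"gripper":40},{"translation":[0,0,-110],"roll":0,"gripper":40}]' |sed -n 2,5p
python3 -m creep '[{"translation":[36,-10,0],"roll":0,"gripper":40},{"translation":[72,-20,0],"roll":0,"gripper":40},{"translation":[108,-30,0],"roll":0,"gripper":40},{"translation":[140,-40,0],"roll":0,"gripper":40},{"translation":[140,-40,0],"roll":0,"gripper":40}]' |sed -n 2,5p
python3 - <<'E'
from h import *
c,im=snap("top","t11.png"); cw,w=snap("wrist","w11.png")
print([(n,t,np.round(r["bbox"]).tolist(),round(r["p"],2)) for n in("top","wrist") for t in("tin_large","tin_medium","tin_small","lever_knob","push_plate") for r in viewer.recognise(n,t)[:2]])
d=-.058*np.array([.0645,.998,0])
print("expect tins",w2px(c,np.array([[.586,-.1977,.064],[.5915,-.118,.059],[.596,-.0445,.053]])+d).round(1),"knob/pivot",w2px(c,[[.601,-.0104,.098],[.666,-.0146,.06]]).round(1))
e=w2px(c,[[.601,-.0104,.098]])[0].astype(int); g=cv2.cvtColor(im,cv2.COLOR_BGR2GRAY)[e[1]-16:e[1]+17:2,e[0]-20:e[0]+21:2]
print(e); [print("".join("%4d"%v for v in r)) for r in g]
E
```

```text
position: [0.6039, -0.0111, 0.0826]
tool_rot: [0.731, 0.682, -0.0, -0.0]
ft_force: [-0.0, 0.3, 0.4]
grip_width: 0.0361
position: [0.6076, -0.0122, 0.1983]
tool_rot: [0.731, 0.682, 0.003, 0.005]
ft_force: [0.2, 0.2, 0.7]
grip_width: 0.0399
position: [0.5708, 0.1365, 0.1915]
tool_rot: [0.73, 0.684, -0.001, -0.002]
ft_force: [-0.5, 0.1, -0.1]
grip_width: 0.04
[('top', 'tin_large', [396.0, 191.0, 41.0, 42.0], 0.93), ('top', 'tin_medium', [357.0, 191.0, 37.0, 35.0], 0.79), ('top', 'tin_medium', [298.0, 185.0, 139.0, 59.0], 0.63), ('top', 'lever_knob', [280.0, 162.0, 25.0, 42.0], 0.77), ('wrist', 'tin_medium', [310.0, 372.0, 76.0, 14.0], 0.37), ('wrist', 'lever_knob', [356.0, 364.0, 28.0, 24.0], 0.7), ('wrist', 'push_plate', [309.0, 375.0, 74.0, 11.0], 0.65)]
expect tins [[419.6 210.6]
 [375.8 207.9]
 [335.6 205.9]] knob/pivot [[284.  195.3]
 [288.6 166.2]]
[284 195]
 129 127 128 128 110  75  86  86  75  53  47  92 106 105  68  47  52  50  52 104 111
 132 128 128 127 109  76  73  77  68  48  53  96 103 103  72  50  51  54  46  97 109
 128 129 125 118 101  75  62  42  37  33  57  98 101  92
[... 518 characters left out ...]
  52  45  71 104 112
 128 124  89  80  85  86  74  56  33  18  17  28  22  31  49  52  45  48  74 107 108
 113  85  62  55  58  59  60  56  49  24  16  14  16   9  50  55  45  47  78 105 113
  81  74  65  53  56  52  58  53  52  38  12  16   8  34  55  58  54  45  78 107 112
  79  80  57  54  54  52  55  52  48  59  72  61  67  55  57  58  59  56  77 102 110
  84  77  56  54  55  50  55  53  61  74  90  90  87  62  50  57  54  56  83 101 105
 117 112  82  76  77  81  76  64  86  88  89  92  88  57  54  58  57  53  86 102 106
 127 116  86  92  90  86  90  89  88  87  90  91  75  53  56  58  54  55  89 104 107
 130 105  84  86  91  87  89  87  88  89  90  93  72  56  53  58  57  51  87 109 103
```

```bash
python3 -c "
from rig import hand_in
print(hand_in())"
```

```text
the job is handed in; nothing more can be done
None
```

I handed the job in: all three tins are seated in order, the sled is pushed home against its stop, and the lever is swung round to its stop. No verdict came back; the last top picture agreed for the large and medium tins and the lever knob, but the small tin was not found in it (last seen in place once the sled was home).

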